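# Turn the coated disc over with the spatula

## Task

The test disc on the turning stand has dried on its blue side: pick up the spatula by its handle, slide the blade under the overhanging far part of the disc and tip the disc over towards the robot, so that it ends white side up, flat on the stand's landing plate. Then set the spatula down on the open bench, standing on its blade and foot as you found it. Do not touch the disc with the gripper, and leave the finished disc, the petri dish and the round tin where they are.

Things in the scene. Friction and masses are not known exactly. Their poses are not given: they have to be found in the camera images.
- disc: flat rigid disc, 100 mm across, 8 mm thick, 0.12 kg, one face blue and one white. Origin: centre of its white face, the underside at the start; its z axis points out of the blue face (up at the start). It lies loose on the stand's perch, underside 35 mm above the bench.
- stand: fixed grey stand. Origin: on the bench below the disc's centre at the start (to 2 mm); x points away from the robot (yaw within 0.2 rad), y left, z up. Perch: flat, top at z = 35 mm, x = -52 to +12 mm, 114 mm wide. The disc overhangs it from x = +12 to +50 mm; below that is only the bench, open to +x and both sides.
- landing (a point): centre of the stand's landing plate, on its top, 40 mm above the bench, 121 mm from the stand's origin towards the robot; axes as the stand's. Flat, 138 mm long, 124 mm wide; rims 5 mm higher at the sides and near end. Its far edge is a 5 mm step up from the perch, 2 mm from the disc's rim: lifted at its far part, the disc pivots there and past upright falls onto the plate.
- spatula_grip (a point): place to grip the spatula (250 mm long, 0.16 kg): half-way up its straight orange handle, 18 mm wide, 20 mm high, which runs from 45 mm ahead of this point to 65 mm behind. x along the handle towards the blade, y left, z up. It stands level on blade and a two-legged foot (50 mm wide, 57 mm behind this point); this point is then 33 mm above the bench.
- blade (a point): centre of the top of the spatula's flat steel blade, 135 mm ahead of the grip point and 30 mm below it; axes as the grip point's. Blade 100 mm long (x), 44 mm wide (y), 3 mm thick; a thin neck rises from its rear end to the handle.
- done_disc: bystander: an equal disc already turned, lying white side up on the open bench; origin: centre of its underside. Leave it alone.
- petri_dish: bystander: grey petri dish, 87 mm across, 14 mm high, on the bench; origin: centre of its underside. Leave it alone.
- septa_tin: bystander: round tin, white with a red lid, 65 mm across, 26 mm high, on the bench; origin: centre of its underside. Leave it alone.
There are look-alikes about, which are no part of the job. Leave any green look-alike of the disc alone.

How it is judged:
On the way:
1. the disc is tipped up more than 35 degrees, with the spatula off the bench and touching it (angle between disc's own z axis and vertical above 0.61 rad and contact force between spatula and disc above 0.05 N and height (world z) of spatula_grip above 0.05 m), for 0.02 s.
At the end, for the whole second after the job is handed in: Disc at rest, white side up within 10 deg of level, on the landing plate: centre 75 to 155 mm from the stand's origin towards the robot, within 25 mm of its middle line. Spatula level within 10 deg on the bench, grip point below 43 mm, clear of the disc (angle between disc's own z axis and vertical above 2.96 rad and x of disc in the frame of stand between -0.155 and -0.075 m and y of disc in the frame of stand between -0.025 and 0.025 m and height (world z) of disc between 0.04 and 0.056 m and linear speed of disc below 0.02 m/s and height (world z) of spatula_grip below 0.043 m and angle between spatula_grip's own z axis and vertical below 0.17 rad and contact force between spatula and disc below 0.05 N); the robot touches nothing.
It fails at once if the gripper or the arm touches the disc (contact force between any of the fingers, the arm and disc above 0.3 N).
It fails at once if the finished disc is moved more than 15 mm (distance of done_disc from where it was at the start of the episode above 0.015 m).
It fails at once if the petri dish is moved more than 15 mm (distance of petri_dish from where it was at the start of the episode above 0.015 m).
It fails at once if the tin is moved more than 15 mm (distance of septa_tin from where it was at the start of the episode above 0.015 m).
It also fails if it takes over 48 s, if anything falls off the work surface, if the arm or the gripper's body presses on something with over 40 N, if the wrist force passes 120 N, or if a joint passes its speed limit or range.

## Robot

A 6-joint arm with a two-finger parallel gripper is mounted at the origin on a cart in front of the work surface, level with it; the furniture and walls round the work are solid. World frame = base frame: x ahead of the robot, y to its left, z up, the work surface at z = 0. Lengths are in m, angles in rad, forces in N, time in s.
With the tool pointing down it reaches from about 0.275 to 0.825 m from the base axis. Payload 4.9 kg.
Tool frame: the origin (TCP) lies at the very end of the fingers, on their centre line; the grasp point (between the pads) lies 19 mm behind it; z points along the fingers, y is the line along which they close (so a half turn about z gives the same grasp; the last joint's range is limited). The gripper opens to 85 mm and grips with 20 to 120 N. Pads are 22 mm wide; open, the fingers measure 114 mm over their backs; the gripper's body (76 mm by 85 mm) begins 54 mm behind the grasp point. The pads swing forward as they close: fully open they stand 13 mm farther back than shut.
Start: joints at [1.062, 0.326, -0.193, 1.052, 0, 1.437], TCP at [0.201, 0.512, 0.231] pointing down, gripper open.
Joint ranges: [-2.65, 2.65], [-0.97, 1.79], [-1.3, 1.35], [-1.93, 2.1], [-1.47, 1.37], [-3.14, 3.14]. Speed limits (rad/s): [2.57, 2.57, 3.14, 3.14, 3.14, 3.14].

## Interface

Orientations are given as a unit quaternion [w, x, y, z].
In Python, from rig import * gives the robot as it stands.
- The arm moves only by the shell command python3 -m crank 'ROWS' [FORCE]. ROWS is JSON, a list of rows, each a list of 3 entries, a list of its own where there are three numbers: the closure in counts, from 0 (fully open) to 255 (shut), then the shift along the world's x, y, z in cm, then the turn, a rotation vector about the world's x, y, z in rad. A call has 1 to 20 rows; each row is the pose to reach, as a shift and turn from the pose commanded when the call began; what a row does not reach only later rows make up. A row lasts 1/12 s, in which the tool goes at most 41.7 mm and 7.16 degrees, less where a joint would pass 70% of its speed; a pose out of reach is approached as far as the arm can. A call with a gripper value outside its range is refused whole. The fingers move at their own pace and stop on an object; FORCE is the grip in N (left out, the last holds). Time passes only in rows, so rows that repeat a pose let the fingers close. It gives the time, the measured TCP pose, the force, the opening and the grip force at its end, in the units of the state.
- observe(): the state, without advancing time (a new reading comes with each control period).
- get_image(name): name is "side" or "top" or "wrist"; returns the picture (400x640x3 uint8, red, green, blue); there is no depth.
- get_calibration(name): a dict with "vertical_fov" (degrees; the focal length in pixels is half the picture's height over the tangent of half this angle, whatever the lens; pixels are square), "cx", "cy" (the principal point, pixels), "R" (3x3) and "t" (3): a world point X has camera coordinates R X + t. Camera axes: x right, y down, z forward; pixel columns grow to the right and rows downward; lengths in m; the calibration is good to about 2 mm. A picture is of the moment at which its call begins: read the wrist's pose just before it. get_calibration takes no time and is no camera call; for the wrist camera it gives the pose at the moment of the call.
- job_done(): hands the job in; it is judged then, once.
Trained networks look in the newest picture that a camera, given by its name, has taken for a name from the list of things; names that differ only in an ending like _2 or _b are one class to them, and where a whole thing is asked for, a point or a joint stands for the part that bears it (a point fixed in the world has none). Each returns a list of dicts, best first, with "confidence" (0 to 1); they miss things now and then, are a little off and sometimes report something else, mostly with a low value. They report only what shows in the picture. A call takes as long as a camera call. They do not tell look-alikes from the thing itself.
- regions_of(thing, camera): "region" (400x640 bool, what is visible of it) and "centre" ([column, row] in pixels, amid what is visible of it).
The state is a dict: "clock": time; "joint_positions": joint angles; "dq": joint speeds; "joint_efforts": joint torques, N m; "ee_pos": TCP position; "orientation": TCP orientation; "contact_force": force on the tool from outside, world axes, zero at the start; "ft_torque": the same for the moment, N m; "opening": opening from 0.0 (shut) to 1.0 (fully open); "grip_force": force on a finger pad.
Only numpy, scipy, OpenCV 4.12 (cv2) and the standard library are available. Lean on these libraries where they do the work, as an engineer would, in place of code of your own. Each camera call takes 0.05 s, during which the arm holds its last target. There are 200 camera calls.

## Working session

There is one attempt and no reset: what is moved stays moved. The work goes in short steps, Python scripts to look and compute and a shell command to move; the robot and the scene stay as the last step left them, time stands still between calls to the robot, and variables do not carry over. Pictures are saved under pics/ and viewed, at most 11 in all, crops included, and the job is handed in when it is done.

```bash
ls; mkdir -p pics; cat > h.py <<'E'
from rig import *
import numpy as np, cv2
def f(c): return 200/np.tan(np.radians(c["vertical_fov"])/2)
def ray(c,px,z):
    R=np.array(c["R"]);t=np.array(c["t"]);o=-R.T@t
    d=R.T@np.array([(px[0]-c["cx"])/f(c),(px[1]-c["cy"])/f(c),1]);return o+d*(z-o[2])/d[2]
def proj(c,X):
    p=np.array(c["R"])@np.array(X)+np.array(c["t"]);return [c["cx"]+f(c)*p[0]/p[2],c["cy"]+f(c)*p[1]/p[2]]
def snap(cam,name,crop=None,s=1):
    im=get_image(cam)[...,::-1].copy()
    if crop: im=im[crop[1]:crop[3],crop[0]:crop[2]]
    if s!=1: im=cv2.resize(im,None,fx=s,fy=s,interpolation=cv2.INTER_CUBIC)
    cv2.imwrite("pics/"+name,im)
E
python3 - <<'E'
from h import *
snap("top","t1.png");
c=get_calibration("top");print(c)
for n in ["disc","stand","spatula_grip","blade","done_disc","petri_dish","septa_tin"]:
    for r in regions_of(n,"top"):
        print(n,round(r["confidence"],2),r["centre"],r["region"].sum(),ray(c,r["centre"],0.03).round(3))
snap("side","s1.png")
E
```

```text
pics
{'vertical_fov': 49.76923470913292, 'cx': 320.03355225544016, 'cy': 196.57902535180028, 'R': array([[ 0.00478224, -0.99997003, -0.00608891],
       [-0.99851997, -0.00444525, -0.0542043 ],
       [ 0.05417561,  0.00633912, -0.9985113 ]]), 't': array([0.00884327, 0.51103804, 1.40052042])}
disc 0.83 [294.0, 180.6] 743 [0.562 0.096 0.03 ]
disc 0.83 [418.7, 232.8] 720 [ 0.395 -0.308  0.03 ]
stand 0.6 [300.5, 215.7] 2089 [0.448 0.074 0.03 ]
spatula_grip 0.69 [227.9, 144.0] 670 [0.681 0.313 0.03 ]
spatula_grip 0.67 [387.3, 194.7] 598 [ 0.517 -0.207  0.03 ]
blade 0.89 [386.5, 196.0] 604 [ 0.513 -0.204  0.03 ]
done_disc 0.96 [229.4, 144.8] 711 [0.678 0.308 0.03 ]
petri_dish 0.6 [396.9, 146.4] 534 [ 0.675 -0.239  0.03 ]
septa_tin 0.75 [227.3, 244.2] 338 [0.355 0.31  0.03 ]
```

View pics/t1.png

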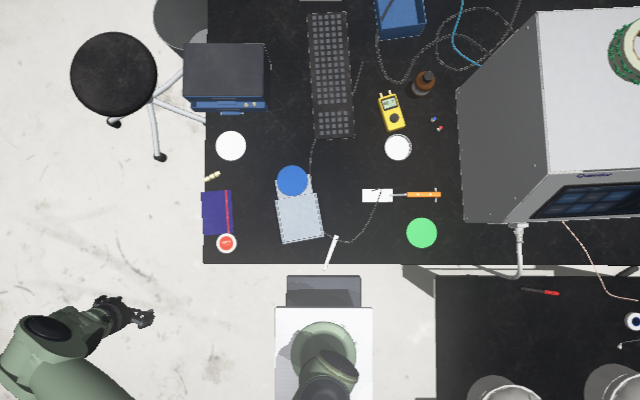

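View pics/s1.png

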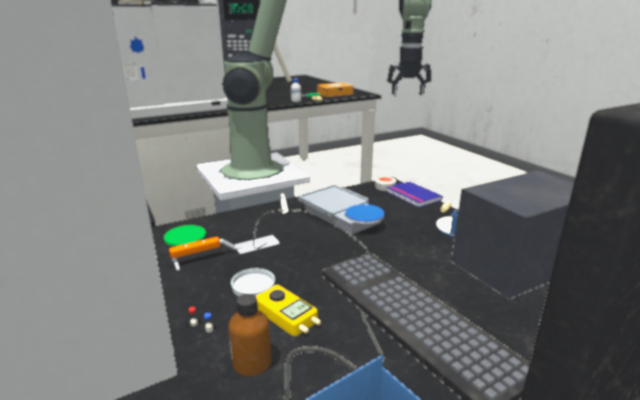

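The blue disc is at (292,181) on the stand and the green disc at (422,233) is the look-alike. White discs: (230,145) is the finished one, and (398,147) is the dish with a grey rim. There is only one spatula, with its orange handle at (425,195) and its blade at (377,195) pointing to +y. I'll move in to look from close by.

```bash
python3 -m crank '[[0,[4,-4,5],[0,0,0]],[0,[20,-38,15],[0,0,0]],[0,[20,-38,15],[0,0,0]],[0,[20,-38,15],[0,0,0]],[0,[20,-38,15],[0,0,0]],[0,[20,-38,15],[0,0,0]],[0,[20,-38,15],[0,0,0]],[0,[20,-38,15],[0,0,0]],[0,[20,-38,15],[0,0,0]],[0,[20,-38,15],[0,0,0]],[0,[20,-38,15],[0,0,0]],[0,[20,-38,15],[0,0,0]],[0,[20,-38,15],[0,0,0]],[0,[20,-38,15],[0,0,0]],[0,[20,-38,15],[0,0,0]]]'
python3 - <<'E'
from h import *
from scipy.spatial.transform import Rotation as Ro
s=observe();q=s["orientation"];print(s["ee_pos"],Ro.from_quat(np.roll(q,-1)).as_matrix().round(3),s["joint_positions"])
c=get_calibration("wrist");print(c)
snap("wrist","w1.png")
E
```

```text
clock: 1.7
ee_pos: [0.4006, 0.1327, 0.3809]
orientation: [-0.001, 0.186, 0.983, 0.0]
contact_force: [-1.0, 0.2, 0.4]
opening: 0.999
grip_force: 0.0
[0.40057443 0.13274487 0.38085767] [[-0.931  0.365 -0.001]
 [ 0.365  0.931  0.   ]
 [ 0.001 -0.    -1.   ]] [ 1.44412025e-01  2.31537987e-02 -1.85521380e-01  1.36305202e+00
  3.82676126e-04  5.17578036e-01]
{'vertical_fov': 64.4674613469716, 'cx': 316.96831993669383, 'cy': 197.8298215995549, 'R': array([[ 0.36463777,  0.93114894, -0.00097523],
       [ 0.88797891, -0.3474168 ,  0.30132211],
       [ 0.28023696, -0.11073941, -0.95352191]]), 't': array([-0.26880529, -0.39341873,  0.42528671])}
```

View pics/w1.png

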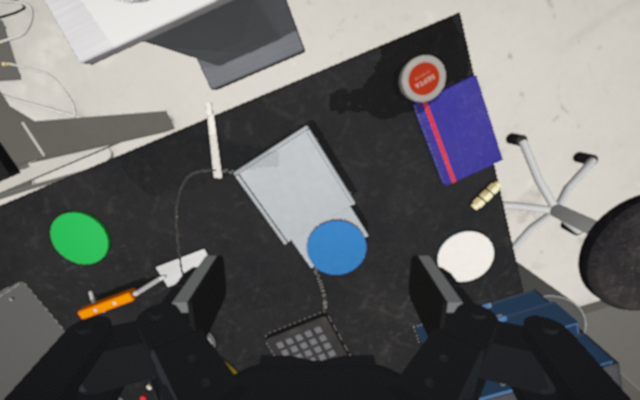

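The picture shows the blue disc at (337,247), the plate at (295,185), the orange handle at (107,303), and the blade at (183,267). Next I'll measure these.

```bash
cat >> h.py <<'E'
def blob(m):
    n,l,st,ce=cv2.connectedComponentsWithStats(m.astype(np.uint8));k=1+np.argmax(st[1:,4]);return l==k
def pts(c,m,z):
    v,u=np.nonzero(m);return np.array([ray(c,p,z)[:2] for p in zip(u,v)])
def rect(P): 
    r=cv2.minAreaRect((P*1000).astype(np.float32));return np.round(r[0],1),np.round(r[1],1),round(r[2],1)
def hsv(im): return cv2.cvtColor(im,cv2.COLOR_RGB2HSV).astype(int)
def blue(im): h=hsv(im);return blob((abs(h[...,0]-106)<7)&(h[...,1]>150)&(h[...,2]>110))
def orange(im): h=hsv(im);return blob((abs(h[...,0]-14)<6)&(h[...,1]>150)&(h[...,2]>100))
E
python3 - <<'E'
from h import *
for cam in ["wrist","top"]:
    c=get_calibration(cam);im=get_image(cam)
    print(cam)
    P=pts(c,blue(im),.043);print("disc",P.mean(0),rect(P))
    P=pts(c,orange(im),.040);print("orange",P.mean(0),rect(P))
    for z,n in [(.045,"stand"),(.003,"blade"),(.0,"done_disc"),(0.014,"petri_dish"),(.026,"septa_tin")]:
        for r in regions_of(n,cam):
            P=pts(c,r["region"],z);print(n,round(r["confidence"],2),r["centre"],P.mean(0).round(3),rect(P))
E
```

```text
wrist
disc [0.56317038 0.10346963] (array([563.8, 103.6]), array([95.9, 97.9]), 68.7)
orange [ 0.51925255 -0.32051009] (array([ 519.4, -318.4]), array([ 23.7, 123.8]), 0.5)
stand 0.74 [297.6, 187.6] [0.444 0.081] (array([467.9,  83.8]), array([204.3, 139.1]), 11.1)
blade 0.57 [145.4, 285.8] [ 0.522 -0.269] (array([ 520. , -273.4]), array([ 48.2, 293.2]), 0.4)
done_disc 0.7 [467.1, 252.5] [0.682 0.313] (array([682.3, 314.2]), array([105.4,  94.9]), 28.8)
petri_dish 0.49 [211.9, 339.2] [ 0.673 -0.198] (array([ 674.1, -198.7]), array([ 9.4, 27.9]), 85.9)
septa_tin 0.76 [420.4, 78.9] [0.359 0.314] (array([360.4, 313.7]), array([63.4, 66.3]), 23.8)
top
disc [0.56269625 0.10240402] (array([563.4, 102.4]), array([93.8, 95.7]), 45.4)
orange [ 0.51947582 -0.32205559] (array([ 519.4, -321.7]), array([ 12.9, 106.1]), 0.3)
stand 0.78 [302.2, 213.0] [0.452 0.075] (array([468.8,  83.5]), array([208.1, 142.5]), 11.6)
stand 0.43 [387.7, 193.1] [ 0.516 -0.225] (array([ 515.5, -250. ]), array([ 38.5, 246.7]), 0.2)
blade 0.77 [386.9, 194.3] [ 0.518 -0.232] (array([ 518. , -257.7]), array([ 39.7, 254.2]), 0.3)
done_disc 0.66 [226.6, 141.9] [0.682 0.309] (array([680.5, 308.5]), array([95.5, 96.8]), 45.7)
petri_dish 0.89 [397.8, 143.6] [ 0.677 -0.245] (array([ 675.9, -245.1]), array([83.9, 84.7]), 45.2)
septa_tin 0.39 [299.8, 216.2] [0.451 0.076] (array([469.2,  82.1]), array([201.1, 134.8]), 10.6)
```

```bash
python3 -m crank '[[0,[11.8,-43,-14],[0,0,1.944]],[0,[11.8,-43,-14],[0,0,1.944]],[0,[11.8,-43,-14],[0,0,1.944]],[0,[11.8,-43,-14],[0,0,1.944]],[0,[11.8,-43,-14],[0,0,1.944]],[0,[11.8,-43,-14],[0,0,1.944]],[0,[11.8,-43,-14],[0,0,1.944]],[0,[11.8,-43,-14],[0,0,1.944]],[0,[11.8,-43,-14],[0,0,1.944]],[0,[11.8,-43,-14],[0,0,1.944]],[0,[11.8,-43,-14],[0,0,1.944]],[0,[11.8,-43,-14],[0,0,1.944]],[0,[11.8,-43,-14],[0,0,1.944]],[0,[11.8,-43,-14],[0,0,1.944]],[0,[11.8,-43,-14],[0,0,1.944]],[0,[11.8,-43,-14],[0,0,1.944]],[0,[11.8,-43,-14],[0,0,1.944]],[0,[11.8,-43,-14],[0,0,1.944]],[0,[11.8,-43,-14],[0,0,1.944]],[0,[11.8,-43,-14],[0,0,1.944]]]'
python3 - <<'E'
from h import *
from scipy.spatial.transform import Rotation as Ro
s=observe();q=s["orientation"];print(s["ee_pos"],Ro.from_quat(np.roll(q,-1)).as_matrix().round(3)[:,1],s["joint_positions"].round(2))
c=get_calibration("wrist");im=get_image("wrist");print(-np.array(c["R"]).T@c["t"])
m=orange(im)
for z in (.033,.043):
    P=pts(c,m,z);print("orange",P.mean(0),rect(P),P.min(0),P.max(0))
cv2.imwrite("pics/w2.png",im[...,::-1])
E
```

```text
clock: 4.02
ee_pos: [0.5193, -0.2982, 0.2412]
orientation: [-0.0, -0.706, 0.708, 0.0]
contact_force: [-0.3, 1.5, 0.3]
opening: 1.001
grip_force: 0.0
[ 0.51931993 -0.29818048  0.24122597] [-1.     0.003  0.   ] [-0.64  0.41 -0.04  1.12 -0.   -2.21]
[ 0.51851899 -0.37561957  0.38410471]
orange [ 0.52054823 -0.32271003] (array([ 520.7, -320.9]), array([ 19.6, 112.8]), 0.2) [ 0.51069176 -0.37729388] [ 0.53053772 -0.26449687]
orange [ 0.52049043 -0.32421697] (array([ 520.6, -322.4]), array([ 19. , 109.6]), 0.2) [ 0.51091469 -0.37724619] [ 0.53019541 -0.26766181]
```

View pics/w2.png

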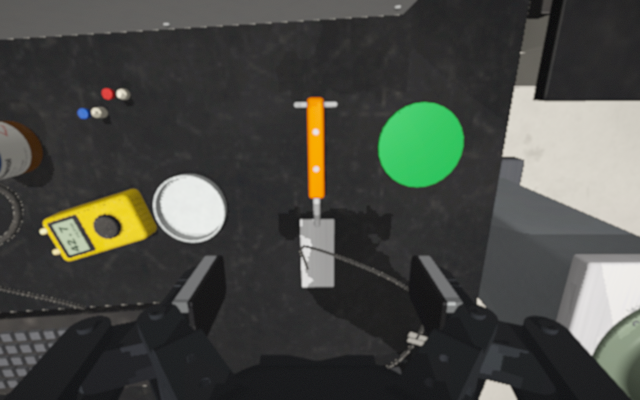

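```bash
python3 -m crank '[[0,[0.1,-1,-4],[0,0,0]],[0,[0.1,-1,-8],[0,0,0]],[0,[0.1,-1,-12],[0,0,0]],[0,[0.1,-1,-15],[0,0,0]],[0,[0.1,-1,-17],[0,0,0]],[0,[0.1,-1,-19],[0,0,0]],[0,[0.1,-1,-21],[0,0,0]],[0,[0.1,-1,-22],[0,0,0]],[0,[0.1,-1,-22.8],[0,0,0]],[0,[0.1,-1,-22.8],[0,0,0]],[0,[0.1,-1,-22.8],[0,0,0]],[0,[0.1,-1,-22.8],[0,0,0]]]' 100 && python3 -m crank '[[255,[0,0,0],[0,0,0]],[255,[0,0,0],[0,0,0]],[255,[0,0,0],[0,0,0]],[255,[0,0,0],[0,0,0]],[255,[0,0,0],[0,0,0]],[255,[0,0,0],[0,0,0]],[255,[0,0,0],[0,0,0]],[255,[0,0,0],[0,0,0]],[255,[0,0,0],[0,0,0]],[255,[0,0,0],[0,0,0]],[255,[0,0,0],[0,0,0]],[255,[0,0,0],[0,0,0]]]' 100
```

```text
clock: 5.07
ee_pos: [0.5212, -0.3088, 0.0145]
orientation: [0.0, -0.707, 0.708, -0.001]
contact_force: [-0.4, -0.1, -0.2]
opening: 0.999
grip_force: 0.0
clock: 6.07
ee_pos: [0.5205, -0.3083, 0.0136]
orientation: [-0.0, -0.707, 0.708, -0.0]
contact_force: [-1.0, 0.1, 4.9]
opening: 0.191
grip_force: 97.6
```

```bash
python3 -m crank '[[255,[0,0,1],[0,0,0]],[255,[0,0,3],[0,0,0]],[255,[0,0,6],[0,0,0]],[255,[0,0,9],[0,0,0]],[255,[2,2,11],[0,0,0.03]],[255,[4,5,11],[0,0,0.06]],[255,[6,8,11],[0,0,0.1]],[255,[8,11,11],[0,0,0.13]],[255,[10,14,11],[0,0,0.16]],[255,[12,16,11],[0,0,0.19]],[255,[12.9,17.2,11],[0,0,0.19]],[255,[12.9,17.2,11],[0,0,0.19]],[255,[12.9,17.2,11],[0,0,0.19]],[255,[12.9,17.2,11],[0,0,0.19]]]'
python3 - <<'E'
from h import *
c=get_calibration("wrist");im=get_image("wrist")
im2=get_image("side")
out=np.hstack([cv2.resize(im,(400,250)),cv2.resize(im2[150:300,150:390],(400,250))])[...,::-1];cv2.imwrite("pics/w3.png",out)
E
```

```text
clock: 7.23
ee_pos: [0.6484, -0.137, 0.1229]
orientation: [0.001, 0.77, -0.638, -0.0]
contact_force: [-0.5, -0.8, -1.1]
opening: 0.192
grip_force: 97.8
```

View pics/w3.png

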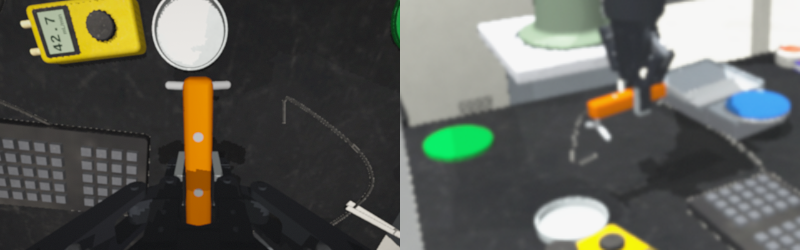

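```bash
python3 -m crank '[[255,[0.1,0.1,-3],[0,0,0]],[255,[0.1,0.1,-6],[0,0,0]],[255,[0.1,0.1,-8],[0,0,0]],[255,[0.1,0.1,-8.8],[0,0,0]],[255,[0.1,0.1,-8.8],[0,0,0]],[255,[0.1,0.1,-8.8],[0,0,0]],[255,[0.1,0.1,-8.8],[0,0,0]]]'
python3 - <<'E'
from h import *
im=get_image("top");im2=get_image("side")
a=cv2.resize(im[140:265,245:445],(400,250),interpolation=2);b=cv2.resize(im2[170:295,220:420],(400,250),interpolation=2)
cv2.imwrite("pics/w4.png",np.hstack([a,b])[...,::-1])
E
```

```text
clock: 7.92
ee_pos: [0.6516, -0.1361, 0.0371]
orientation: [-0.001, 0.77, -0.638, 0.001]
contact_force: [1.0, 0.0, -1.3]
opening: 0.189
grip_force: 97.9
```

View pics/w4.png

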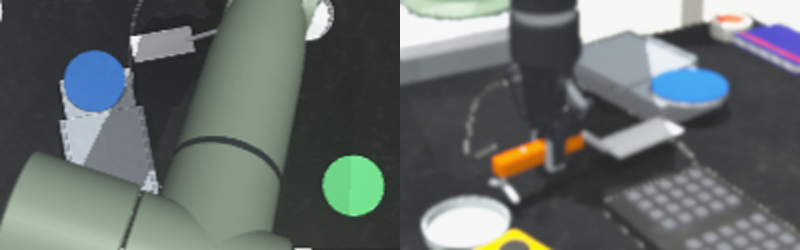

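```bash
python3 -m crank '[[255,[-0.2,1,-0.2],[0,0,0]],[255,[-0.4,2,-0.2],[0,0,0]],[255,[-0.6,3,-0.2],[0,0,0]],[255,[-0.8,4,-0.2],[0,0,0]],[255,[-1,5,-0.2],[0,0,0]],[255,[-1.2,6.2,-0.2],[0,0,0]],[255,[-1.4,7.4,-0.2],[0,0,0]],[255,[-1.6,8.6,-0.2],[0,0,0]],[255,[-1.9,9.8,-0.2],[0,0,0]],[255,[-2.1,10.8,-0.2],[0,0,0]],[255,[-2.2,11.3,-0.2],[0,0,0]],[255,[-2.2,11.3,-0.2],[0,0,0]],[255,[-2.2,11.3,-0.2],[0,0,0]],[255,[-2.2,11.3,-0.2],[0,0,0]]]'
python3 - <<'E'
from h import *
im=get_image("top");im2=get_image("side");c=get_calibration("top")
P=pts(c,blue(im),.043);print(P.mean(0),observe()["joint_positions"].round(2))
a=cv2.resize(im[140:265,245:445],(400,250),interpolation=2);b=cv2.resize(im2[170:295,220:420],(400,250),interpolation=2)
cv2.imwrite("pics/w5.png",np.hstack([a,b])[...,::-1])
E
```

```text
clock: 9.18
ee_pos: [0.6286, -0.0227, 0.0334]
orientation: [0.0, 0.77, -0.638, 0.0]
contact_force: [-0.7, -0.7, -1.6]
opening: 0.193
grip_force: 97.9
[0.5594545  0.10830422] [-0.15  0.65 -0.21  0.71 -0.   -1.91]
```

View pics/w5.png

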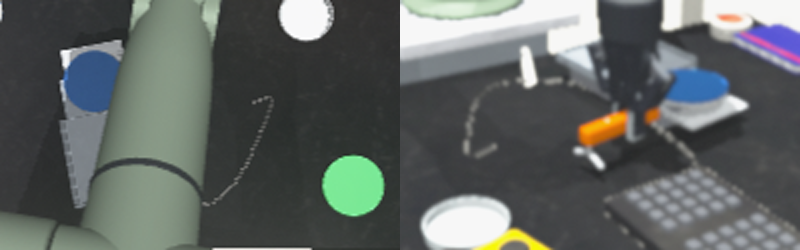

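```bash
cat > tab.py <<'E'
import numpy as np
ex=np.array([.982,.189,0]);ey=np.array([-.189,.982,0]);ez=np.array([0,0,1.])
A=np.array([-50,35.])
def tcp(th,r=90):   # cm shift from insert pose in stand x,z (mm)
    t=np.radians(th);b=A+r*np.array([np.cos(t),np.sin(t)])
    return b+10.6*np.array([-np.sin(t),np.cos(t)])
def row(th,p,p0,th0=0):
    d=(p-p0)/10;s=d[0]*ex+d[1]*ez;w=-np.radians(th-th0)*ey
    return th,s.round(2).tolist(),w.round(3).tolist()
if __name__=="__main__":
    p0=np.array([40.7,33.4])
    for th in range(0,82,4):print(*row(th,tcp(th),p0))
E
python3 tab.py
```

```text
0 [-0.07, -0.01, 1.22] [0.0, -0.0, -0.0]
4 [-0.16, -0.03, 1.85] [0.013, -0.069, -0.0]
8 [-0.3, -0.06, 2.46] [0.026, -0.137, -0.0]
12 [-0.48, -0.09, 3.07] [0.04, -0.206, -0.0]
16 [-0.7, -0.13, 3.66] [0.053, -0.274, -0.0]
20 [-0.96, -0.18, 4.23] [0.066, -0.343, -0.0]
24 [-1.26, -0.24, 4.79] [0.079, -0.411, -0.0]
28 [-1.59, -0.31, 5.32] [0.092, -0.48, -0.0]
32 [-1.96, -0.38, 5.83] [0.106, -0.548, -0.0]
36 [-2.37, -0.46, 6.31] [0.119, -0.617, -0.0]
40 [-2.81, -0.54, 6.76] [0.132, -0.686, -0.0]
44 [-3.27, -0.63, 7.17] [0.145, -0.754, -0.0]
48 [-3.77, -0.72, 7.56] [0.158, -0.823, -0.0]
52 [-4.29, -0.82, 7.9] [0.172, -0.891, -0.0]
56 [-4.83, -0.93, 8.21] [0.185, -0.96, -0.0]
60 [-5.39, -1.04, 8.48] [0.198, -1.028, -0.0]
64 [-5.97, -1.15, 8.71] [0.211, -1.097, -0.0]
68 [-6.56, -1.26, 8.9] [0.224, -1.165, -0.0]
72 [-7.17, -1.38, 9.05] [0.238, -1.234, -0.0]
76 [-7.78, -1.5, 9.15] [0.251, -1.303, -0.0]
80 [-8.4, -1.62, 9.21] [0.264, -1.371, -0.0]
```

```bash
python3 -m crank '[[255,[0,0,0.6],[0,0,0]],[255,[-0.07,0,1.2],[0,0,0]],[255,[-0.16,-0.03,1.85],[0.013,-0.069,0]],[255,[-0.3,-0.06,2.46],[0.026,-0.137,0]],[255,[-0.48,-0.09,3.07],[0.04,-0.206,0]],[255,[-0.7,-0.13,3.66],[0.053,-0.274,0]],[255,[-0.96,-0.18,4.23],[0.066,-0.343,0]],[255,[-1.26,-0.24,4.79],[0.079,-0.411,0]],[255,[-1.59,-0.31,5.32],[0.092,-0.48,0]],[255,[-1.96,-0.38,5.83],[0.106,-0.548,0]],[255,[-2.37,-0.46,6.31],[0.119,-0.617,0]],[255,[-2.81,-0.54,6.76],[0.132,-0.686,0]],[255,[-3.27,-0.63,7.17],[0.145,-0.754,0]],[255,[-3.77,-0.72,7.56],[0.158,-0.823,0]],[255,[-3.77,-0.72,7.56],[0.158,-0.823,0]],[255,[-3.77,-0.72,7.56],[0.158,-0.823,0]]]' 120
python3 - <<'E'
from h import *
from tab import *
p=observe()["ee_pos"];d=p-np.array([.563,.103,0]);print(d@ex,d@ey,p[2],observe()["joint_positions"].round(2),tcp(48))
im=get_image("top");im2=get_image("side")
a=cv2.resize(im[140:265,245:445],(400,250),interpolation=2);b=cv2.resize(im2[145:270,220:420],(400,250),interpolation=2)
cv2.imwrite("pics/w6.png",np.hstack([a,b])[...,::-1])
E
```

```text
clock: 10.62
ee_pos: [0.5894, -0.0298, 0.1078]
orientation: [-0.312, 0.704, -0.584, 0.258]
contact_force: [0.9, 0.1, -2.0]
opening: 0.19
grip_force: 119.7
0.0008628820068497148 -0.13541049594466356 0.1077730420558475 [-0.39  0.35 -1.11 -0.63  0.42 -1.98] [  2.34441942 108.97581872]
```

View pics/w6.png

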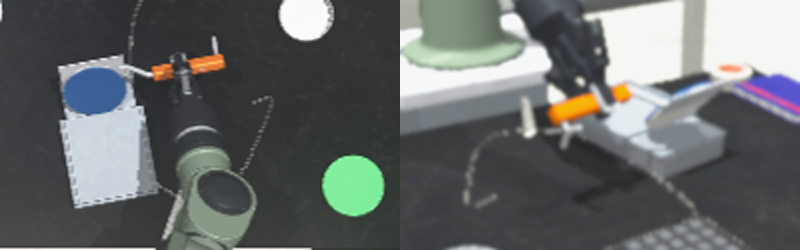

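The disc is up about 45° on the blade. Joint 3 is nearing its limit (-1.11 of -1.3), so I'll check the push path with a quick kinematic fit.

```bash
cat > kin.py <<'E'
import numpy as np
from scipy.optimize import least_squares
from tab import *
D=[((.326,-.193),(.201,.512,.231),0),((.0232,-.1855),(.4006,.1327,.3809),0),((.41,-.04),(.5193,-.2982,.2412),0),((.65,-.21),(.6286,-.0227,.0334),0),((.35,-1.11),(.5894,-.0298,.1078),48)]
def wr(p,th,L): # wrist centre (r,z)
    t=np.radians(th);w=np.array(p)-L*(np.sin(t)*ex-np.cos(t)*ez);return np.hypot(w[0],w[1]),w[2]
def fk(q,v): a,b,z0=v[:3];return a*np.sin(q[0])+b*np.cos(q[0]-q[1]),z0+a*np.cos(q[0])-b*np.sin(q[0]-q[1])
v=least_squares(lambda v:np.concatenate([np.subtract(fk(q,v),wr(p,th,v[3])) for q,p,th in D]),[.4,.4,.2,.2])
print(v.x.round(3),v.fun.round(3));v=v.x
O=np.array([.563,.103,0])
def q23(xs,z,th):
    p=O+xs*ex-.1355*ey+z*ez;W=wr(p,th,v[3])
    return least_squares(lambda q:np.subtract(fk(q,v),W),[.35,-.9]).x.round(2)
def push(thd,thb,rc=70,A=(-47,35)):
    t=np.radians(thd);b=np.radians(thb);E=np.array(A)+rc*np.array([np.cos(t),np.sin(t)])
    return E+22*np.array([np.cos(b),np.sin(b)])+10.6*np.array([-np.sin(b),np.cos(b)])
if __name__=="__main__":
    p0=np.array([.9,107.8])
    for thd,thb in [(48,48),(54,47),(60,46),(66,44),(72,42),(78,40),(84,38),(90,36),(96,34),(102,32),(108,30),(114,28)]:
        p=push(thd,thb);print(thd,*row(thb,p,p0,48),p.round(0),q23(p[0]/1e3,p[1]/1e3,thb))
E
python3 kin.py
```

```text
[0.576 0.427 0.347 0.462] [ 0.005 -0.012  0.009 -0.008  0.015 -0.013 -0.002 -0.013 -0.025  0.047]
48 48 [0.57, 0.11, 0.27] [0.0, -0.0, -0.0] [  7. 110.] [ 0.52 -1.08]
54 47 [0.05, 0.01, 0.72] [-0.003, 0.017, 0.0] [  1. 115.] [ 0.48 -1.07]
60 46 [-0.51, -0.1, 1.1] [-0.007, 0.034, 0.0] [ -4. 119.] [ 0.45 -1.06]
66 44 [-1.08, -0.21, 1.41] [-0.013, 0.069, 0.0] [-10. 122.] [ 0.4  -1.04]
72 42 [-1.67, -0.32, 1.64] [-0.02, 0.103, 0.0] [-16. 124.] [ 0.36 -1.02]
78 40 [-2.29, -0.44, 1.79] [-0.026, 0.137, 0.0] [-22. 126.] [ 0.32 -1.  ]
84 38 [-2.92, -0.56, 1.87] [-0.033, 0.171, 0.0] [-29. 127.] [ 0.3  -0.97]
90 36 [-3.57, -0.69, 1.87] [-0.04, 0.206, 0.0] [-35. 127.] [ 0.27 -0.95]
96 34 [-4.21, -0.81, 1.79] [-0.046, 0.24, 0.0] [-42. 126.] [ 0.26 -0.93]
102 32 [-4.85, -0.93, 1.63] [-0.053, 0.274, 0.0] [-49. 124.] [ 0.24 -0.91]
108 30 [-5.48, -1.05, 1.4] [-0.059, 0.309, 0.0] [-55. 122.] [ 0.24 -0.89]
114 28 [-6.08, -1.17, 1.08] [-0.066, 0.343, 0.0] [-61. 119.] [ 0.23 -0.87]
```

```bash
python3 -m crank '[[255,[0.05,0.01,0.7],[-0.003,0.017,0]],[255,[-0.5,-0.1,1.1],[-0.007,0.034,0]],[255,[-1.1,-0.2,1.4],[-0.013,0.069,0]],[255,[-1.4,-0.27,1.5],[-0.016,0.086,0]],[255,[-1.7,-0.32,1.65],[-0.02,0.103,0]],[255,[-2,-0.38,1.7],[-0.023,0.12,0]],[255,[-2.3,-0.44,1.8],[-0.026,0.137,0]],[255,[-2.6,-0.5,1.85],[-0.03,0.154,0]],[255,[-2.9,-0.56,1.87],[-0.033,0.171,0]],[255,[-3.25,-0.62,1.87],[-0.036,0.188,0]],[255,[-3.6,-0.69,1.87],[-0.04,0.206,0]],[255,[-3.9,-0.75,1.83],[-0.043,0.223,0]],[255,[-4.2,-0.81,1.8],[-0.046,0.24,0]],[255,[-4.5,-0.87,1.7],[-0.05,0.257,0]],[255,[-4.85,-0.93,1.65],[-0.053,0.274,0]],[255,[-5.2,-1,1.55],[-0.056,0.29,0]],[255,[-5.5,-1.05,1.4],[-0.059,0.309,0]],[255,[-5.5,-1.05,1.4],[-0.059,0.309,0]]]'
python3 - <<'E'
from h import *
print(observe()["joint_positions"].round(2))
im=get_image("top");im2=get_image("side")
a=cv2.resize(im[140:265,245:445],(400,250),interpolation=2);b=cv2.resize(im2[145:270,220:420],(400,250),interpolation=2)
cv2.imwrite("pics/w7.png",np.hstack([a,b])[...,::-1])
E
```

```text
clock: 12.22
ee_pos: [0.5367, -0.0399, 0.124]
orientation: [-0.199, 0.745, -0.615, 0.165]
contact_force: [-0.4, -0.4, -1.1]
opening: 0.192
grip_force: 119.8
[-0.36  0.16 -0.91  0.04  0.27 -2.06]
```

View pics/w7.png

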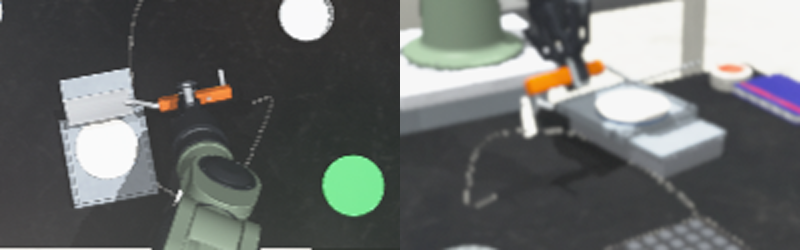

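The disc has turned and lies white side up on the plate (crop pixel (106,149)), and the blade is clear of it. I'll level the spatula and carry it back to its old spot.

```bash
python3 -m crank '[[255,[1,0.2,2],[0,0,0]],[255,[2,0.4,4],[-0.02,0.1,0]],[255,[3,0.6,5],[-0.04,0.2,0]],[255,[3,0.6,5],[-0.06,0.3,0]],[255,[3,0.6,5],[-0.08,0.4,0]],[255,[3,0.6,5],[-0.099,0.514,0]],[255,[3,0.6,5],[-0.099,0.514,0]],[255,[3,0.6,5],[-0.099,0.514,0]]]' && python3 -m crank '[[255,[0,-3,0],[0,0,0]],[255,[0,-6,0],[0,0,0]],[255,[-1,-9,0],[0,0,-0.05]],[255,[-2,-12,0],[0,0,-0.1]],[255,[-3,-15,0],[0,0,-0.15]],[255,[-4,-18,0],[0,0,-0.19]],[255,[-4.6,-21,-2],[0,0,-0.19]],[255,[-4.6,-24,-4],[0,0,-0.19]],[255,[-4.6,-26,-7],[0,0,-0.19]],[255,[-4.6,-27.4,-9],[0,0,-0.19]],[255,[-4.6,-27.4,-10],[0,0,-0.19]],[255,[-4.6,-27.4,-10],[0,0,-0.19]],[255,[-4.6,-27.4,-10],[0,0,-0.19]]]'
python3 - <<'E'
from h import *
from scipy.spatial.transform import Rotation as Ro
s=observe();print(Ro.from_quat(np.roll(s["orientation"],-1)).as_matrix().round(3))
im=get_image("top");im2=get_image("side")
a=cv2.resize(im[140:265,245:445],(400,250),interpolation=2);b=cv2.resize(im2[145:295,150:390],(400,250),interpolation=2)
cv2.imwrite("pics/w8.png",np.hstack([a,b])[...,::-1])
E
```

```text
clock: 12.98
ee_pos: [0.5672, -0.0335, 0.1715]
orientation: [-0.001, 0.771, -0.637, 0.0]
contact_force: [-0.6, -0.1, -1.3]
opening: 0.185
grip_force: 119.8
clock: 14.07
ee_pos: [0.5187, -0.3067, 0.0732]
orientation: [0.0, -0.706, 0.708, 0.0]
contact_force: [0.7, -0.9, -2.1]
opening: 0.192
grip_force: 119.9
[[-0.002 -1.     0.   ]
 [-1.     0.002  0.001]
 [-0.001 -0.    -1.   ]]
```

View pics/w8.png

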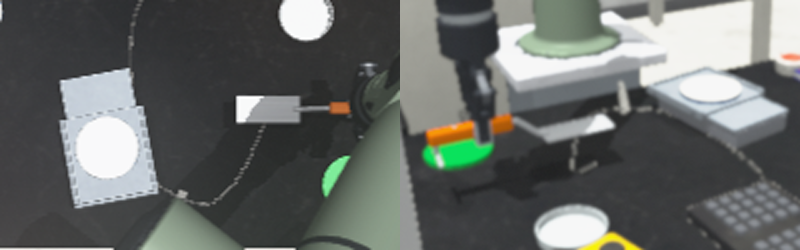

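```bash
python3 -m crank '[[255,[0,0,-2],[0,0,0]],[255,[0,0,-4],[0,0,0]],[255,[0,0,-5],[0,0,0]],[255,[0,0,-5.4],[0,0,0]],[255,[0,0,-5.7],[0,0,0]],[255,[0,0,-5.9],[0,0,0]],[255,[0,0,-5.9],[0,0,0]],[255,[0,0,-5.9],[0,0,0]],[255,[0,0,-5.9],[0,0,0]]]'
```

```text
clock: 14.92
ee_pos: [0.5201, -0.3082, 0.0146]
orientation: [0.0, -0.706, 0.708, -0.001]
contact_force: [-0.0, -0.2, -1.8]
opening: 0.186
grip_force: 119.9
```

```bash
python3 -m crank '[[255,[0,0,-0.1],[0,0,0]],[255,[0,0,-0.15],[0,0,0]],[255,[0,0,-0.15],[0,0,0]],[255,[0,0,-0.15],[0,0,0]]]' 
python3 -m crank '[[200,[0,0,0],[0,0,0]],[180,[0,0,0],[0,0,0]],[150,[0,0,0],[0,0,0]],[100,[0,0,0],[0,0,0]],[50,[0,0,0],[0,0,0]],[0,[0,0,0],[0,0,0]],[0,[0,0,0],[0,0,0]],[0,[0,0,0],[0,0,0]],[0,[0,0,0],[0,0,0]],[0,[0,0,0],[0,0,0]],[0,[0,0,2],[0,0,0]],[0,[0,0,5],[0,0,0]],[0,[0,0,9],[0,0,0]],[0,[0,0,13],[0,0,0]],[0,[0,0,17],[0,0,0]],[0,[0,0,20],[0,0,0]],[0,[0,0,20],[0,0,0]],[0,[0,0,20],[0,0,0]]]'
python3 - <<'E'
from h import *
c=get_calibration("wrist");im=get_image("wrist");P=pts(c,orange(im),.043);print(rect(P))
c2=get_calibration("top");t=get_image("top");im2=get_image("side")
h=hsv(t);m=(h[...,1]<25)&(h[...,2]>225);m2=np.zeros_like(m);m2[195:235,280:318]=m[195:235,280:318]
P=pts(c2,blob(m2),.048);print(rect(P));d=np.r_[rect(P)[0]/1000,0]-[.563,.103,0]
from tab import ex,ey;print(d@ex,d@ey)
cv2.imwrite("pics/w9.png",np.hstack([cv2.resize(im,(400,250)),cv2.resize(im2[145:295,150:390],(400,250),interpolation=2)])[...,::-1])
E
```

```text
clock: 15.25
ee_pos: [0.5202, -0.3083, 0.0137]
orientation: [0.0, -0.706, 0.708, -0.001]
contact_force: [-2.4, 1.4, 5.1]
opening: 0.19
grip_force: 121.1
clock: 16.75
ee_pos: [0.5208, -0.3088, 0.2148]
orientation: [0.0, -0.707, 0.708, -0.002]
contact_force: [0.2, 0.4, -0.5]
opening: 0.997
grip_force: 0.0
(array([ 519.4, -322.2]), array([ 19.3, 110.2]), 0.5)
(array([456.4,  81.2]), array([95.8, 95.9]), 0.3)
-0.10880139999999996 -0.0012601999999999902
```

View pics/w9.png

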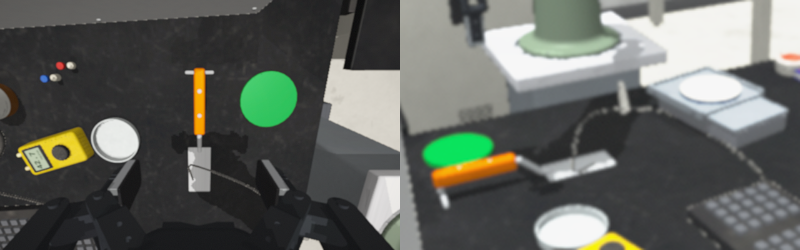

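The spatula stands level at its old spot. The disc is white side up on the plate, 109 mm from the stand's origin and 1 mm off the middle line.

```bash
python3 -c "
from rig import *
print(job_done())"
```

```text
the job is handed in; nothing more can be done
None
```

The disc is turned white side up on the landing plate, the spatula stands level on the bench where I found it, and the job is handed in at about 17 s on the robot's clock; the verdict was not shown.

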